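Shut the tool drawer and lock it with the right pin

TASK

Shut the open drawer of the small grey bench cabinet fully, then lock it: take the long thin square-headed pin out of the pin rack and push its shank sideways through the three eyelets on the cabinet's top front edge, from whichever side is free, until its square grip is home against the outer eyelet, and let go. The rack leaves only the tip half of the shank to take hold of, so the pin has to be laid down and taken again by its grip. Leave the other pins in the rack, and everything else on the bench and on the cabinet standing where it is.

Things in the scene. Friction and masses are not known exactly. Their poses are not given: they have to be found in the camera images.
- cabinet: Fixed grey plastic bench cabinet, 240 x 240 x 120 mm high, front towards the robot (its -x). Origin: centre of its underside, on the bench; x front to back, y to the left seen from the robot, z up. Position and yaw vary. On its top (z = 120 mm), about 100 mm behind the front, stand the jar on one side and the bowl on the other; on the top front edge stand the two ears of the lock.
- lock (a point): Centre of the eyelet row, at cabinet x = -126, y = 0, z = 150 mm, axes as the cabinet's. Two fixed upright steel ears, 8 mm thick, their inner faces at y = +-12 and outer faces at y = +-20 mm, run from cabinet x = -144 to -80 mm and up to z = 164 mm. Each has a 14 mm hole along y, centred on the y axis through this point.
- drawer (a joint): Opening of the top drawer, m: 0 shut, 0.12 most, starts 0.06 to 0.11. Slides out along cabinet -x, stays where left (2.5 N friction), stops dead at 0. Its front panel is 232 mm wide, z 60 to 118 mm, outer face (shut) at cabinet x = -132 mm. A steel tongue, 8 mm thick (y), 28 mm wide (x), rises from its middle to z = 165 mm; its 16 mm eyelet is in line between the ears only when shut.
- drawer_bar (a point): Middle of the drawer's steel bar handle: a horizontal bar about 10 mm thick, 100 mm long along the cabinet's y, 35 mm out from the panel (41 mm before the lock's axis when shut), 102 mm above the bench. Moves with the drawer; push here to shut it.
- rack: Fixed grey plastic pin rack, 75 (x) x 168 (y) x 63 mm high, left or right of the cabinet, yaw varies. Origin: centre of its underside; open front faces its -x. Three bays at y = -54, 0, 54 mm, each 28 mm wide and high, floor at z = 30 mm, roofed all along, closed at the back. In each lies one pin, square grip inside at the back, shank pointing out of the front over the bench.
- pin: The pin to use: plain steel, 100 to 200 g, 20 x 20 x 40 mm square grip, round shank 10 mm thick, 66 mm long (last 8 mm tapered to 5 mm). Origin: at the shoulder (shank meets grip), under the grip; axis at local z = 10 mm; shank along -x, grip to x = +40 mm. Lies level on its grip. In the rack (bay varies) its last 39 mm or so stick out, axis 40 mm above the bench: thin and far out.
- pin_mid (a point): Point on the pin's axis, 20 mm from the shoulder along the shank; comes to lock when the pin is home (from either side).
- pin_tip (a point): Tip of the pin's shank, on its axis, 66 mm from the shoulder.
- pin_grip (a point): Centre of the pin's square grip, on its axis, 20 mm behind the shoulder.
- pin_short: Like the pin, but with a shank only 38 mm long (about 11 mm sticks out of the rack). Same origin and axes. Too short: leave it in the rack.
- pin_thick: Like the pin, but with a shank 18 mm in diameter. Same origin and axes. Too thick: leave it in the rack.
- jar: Green plastic screw jar with screw-top lid, 70 mm in diameter, 130 mm tall, loose on the cabinet's top, about 72 mm left or right of the lock (which varies) and 100 mm behind the front. It stands in the way of a gripper on that side. Origin: centre of its underside.
- bowl: White ceramic bowl, 84 mm in diameter, 42 mm high, loose on the cabinet's top on the side away from the jar; low enough to reach over. Origin: centre of its underside.
- vice: Fixed bench vice, 140 (x) x 120 (y) x 123 mm high, on the side of the bench away from the rack. Origin: centre of its underside.
- mallet: Orange mallet lying down, 290 mm long, head 54 mm in diameter, between the robot and the task. Loose bystander. Origin near its middle, on the bench; head along +x.
- tape: Black tape measure, 70 x 65 x 36 mm, loose bystander near the robot. Origin: centre of its underside.
- socket: Steel socket standing on the bench, 26 mm in diameter, 42 mm high, between the robot and the cabinet. Loose bystander. Origin: centre of its underside.
- wrench: Stainless pipe wrench lying flat, 225 mm long, 24 mm high, beside the cabinet towards the back. Loose bystander. Origin near its middle.
- driver: Screwdriver lying on the bench beside the cabinet towards the back. Loose bystander. Origin near its middle.

How it is judged:
On the way, in this order (a step that is already met when the one before it is completed fails the run):
1. the drawer is shut (value of joint drawer below 0.005 m), for 0.2 s.
2. with the drawer shut, the pin is through all three eyelets and home (value of joint drawer below 0.005 m and distance between pin_mid and lock below 0.008 m and angle between the x axis of pin and the y axis of cabinet, either way round below 0.2 rad), for 0.2 s.
At the end, for the whole second after the job is handed in: The drawer is shut to within 5 mm; the long thin pin lies through both ears and the tongue, along the cabinet's y axis within 0.2 rad, from either side, pushed home so that its mid point is within 8 mm of the lock's centre; it is let go and at rest (all of step 2 and linear speed of pin below 0.02 m/s); the robot touches nothing.
It fails at once if the short or the thick pin is moved more than 30 mm (distance of any of pin_short, pin_thick from where it was at the start of the episode above 0.03 m).
It fails at once if the jar is moved more than 30 mm or tipped over (distance of jar from where it was at the start of the episode above 0.03 m or angle between jar's own z axis and vertical above 0.5 rad).
It fails at once if the bowl is moved more than 30 mm (distance of bowl from where it was at the start of the episode above 0.03 m).
It fails at once if the mallet, tape measure, socket, pipe wrench or screwdriver is moved more than 40 mm (distance of any of mallet, tape, socket, wrench, driver from where it was at the start of the episode above 0.04 m).
It also fails if it takes over 72 s, if anything falls off the work surface, if the arm or the gripper's body presses on something with over 40 N, if the wrist force passes 120 N, or if a joint passes its speed limit or range.

ROBOT

A 7-joint arm with a two-finger parallel gripper is mounted at the origin on the work surface. World frame = base frame: x ahead of the robot, y to its left, z up, the work surface at z = 0. Lengths are in m, angles in rad, forces in N, time in s.
With the tool pointing down it reaches from about 0.35 to 0.9 m from the base axis. Payload 8.1 kg.
Tool frame: the origin (TCP) lies at the very end of the fingers, on their centre line; the grasp point (between the pads) lies 19 mm behind it; z points along the fingers, y is the line along which they close (so a half turn about z gives the same grasp; the last joint's range is limited). The gripper opens to 92 mm and grips with 3 to 60 N. Pads are 19 mm wide; open, the fingers measure 130 mm over their backs; the gripper's body (75 mm by 190 mm) begins 47 mm behind the grasp point.
Start: joints at [-1.221, 0.434, 0.025, 1.573, -0.012, 1.134, -0.075], TCP at [0.273, 0.562, 0.227] pointing down, gripper open.
Joint ranges: [-2.62, 2.62], [-0.44, 2.09], [-1.27, 1.32], [0.08, 2.57], [-1.32, 4.46], [0.12, 2], [-2.74, 2.74]. Speed limits (rad/s): [2.22, 2.22, 3.01, 3.01, 3.14, 3.14, 3.14].

INTERFACE

Orientations are given as a rotation vector (axis times angle).
In Python, from cell import arm gives the robot as it stands.
- The arm moves only by the tool carry_out, never from a script. Its argument "commands" is a list of rows, each a list of 7 numbers: the opening, from 0 (shut) to 1 (fully open), then the shift along the tool's x, y, z each as a share of 0.025 m, from -1 to 1, then the turn, a rotation vector about the tool's x, y, z each as a share of 0.1 rad, from -1 to 1. A call has 1 to 8 rows; each row shifts and turns the commanded pose from where the row before left it, along the tool's axes as they then stand; what a row does not reach is not made up. A row lasts 1/10 s, in which the tool goes at most 50 mm and 8.59 degrees, less where a joint would pass 70% of its speed; a pose out of reach is approached as far as the arm can. A call with a number of a shift or a turn outside -1 to 1 is refused whole. A call with a gripper value outside its range is refused whole. The fingers move at their own pace and stop on an object; "squeeze" is the grip in N (left out, the last holds). Time passes only in rows, so rows that do not move let the fingers close. It gives the time, the measured TCP pose, the force, the opening and the grip force at its end, in the units of the state.
- arm.observe(): the state, without advancing time (a new reading comes with each control period).
- arm.get_image(name): name is "side" or "top"; returns a dict with "pixels" (480x640x3 uint8, red, green, blue), "range_z" (480x640 float32, m along the optical axis (not along the pixel's ray), 0 where there is no reading), "mtx" (3x3 intrinsics, pixels), "R" (3x3) and "t" (3): a world point X has camera coordinates R X + t. Camera axes: x right, y down, z forward; pixel columns grow to the right and rows downward; lengths in m; the calibration is good to about 2 mm. A picture is of the moment at which its call begins.
- arm.sign_off(): hands the job in; it is judged then, once.
The state is a dict: "clock": time; "joints": joint angles; "dq": joint speeds; "joint_efforts": joint torques, N m; "position": TCP position; "ee_rot": TCP orientation; "force": force on the tool from outside, world axes, zero at the start; "ft_torque": the same for the moment, N m; "width": opening from 0.0 (shut) to 1.0 (fully open); "gripper_force": force on a finger pad.
Only numpy, scipy, OpenCV 4.12 (cv2) and the standard library are available. Lean on these libraries where they do the work, as an engineer would, in place of code of your own. Each camera call takes 0.05 s, during which the arm holds its last target. There are 200 camera calls.

## Working session

There is one attempt and no reset: what is moved stays moved. The work goes in short steps, Python scripts to look and compute and a tool call to move; the robot and the scene stay as the last step left them, time stands still between calls to the robot, and variables do not carry over. Pictures are saved under pics/ and viewed, at most 10 in all, crops included, and the job is handed in when it is done.

Besides the shell and the picture viewer there is one more tool, called after "Call:" as name(argument=value, ...), one argument or row to a line, values as JSON. carry_out: Moves the arm, as the interface text tells. Shift numbers are shares of 0.025 m and turn numbers shares of 0.1 rad, none past 1 either way. Its arguments: {"type":"object","properties":{"commands":{"type":"array"},"squeeze":{"type":"number"}},"required":["commands"]}

```bash
mkdir -p pics; ls; python3 - <<'E'
from cell import arm
import cv2,numpy as np
for n in("side","top"):
    d=arm.get_image(n); np.savez(f"{n}0.npz",**d)
    cv2.imwrite(f"pics/{n}0.png",d["pixels"][:,:,::-1]); print(n,d["mtx"].tolist(),np.round(d["R"],3).tolist(),np.round(d["t"],3), (d["range_z"]>0).mean())
print(arm.observe())
E
```

```text
pics
side [[523.2851860707234, 0.0, 325.6506502711202], [0.0, 523.2851860707234, 234.01187434234276], [0.0, 0.0, 1.0]] [[0.953, -0.302, -0.013], [-0.161, -0.472, -0.867], [0.256, 0.828, -0.498]] [-0.498  0.209  0.936] 0.99599609375
top [[524.4181501186043, 0.0, 320.68979180325454], [0.0, 524.4181501186043, 232.43056779838588], [0.0, 0.0, 1.0]] [[-0.024, -1.0, 0.005], [-0.982, 0.023, -0.185], [0.185, -0.009, -0.983]] [0.006 0.541 1.021] 0.995751953125
{'clock': 0.1, 'joints': array([-1.22057888,  0.43517461,  0.02494631,  1.57399337, -0.01162302,
        1.13396158, -0.07514135]), 'dq': array([-4.83156823e-05, -3.09578992e-03,  4.18675130e-06, -1.03517210e-03,
        1.09316782e-03,  1.13962646e-03,  1.70473420e-03]), 'joint_efforts': array([ 3.86515138e-03, -6.69119310e+01,  9.88321379e-01, -3.15143430e+01,
       -6.05146727e-02,  3.72259459e-02,  6.26434576e-05]), 'position': array([0.27326998, 0.56160185, 0.2260148 ]), 'ee_rot': array([-7.05319814e-01, -3.06116800e+00,  2.15936278e-03]), 'force': array([ 0.15300842, -0.21979734,  0.16198668]), 'ft_torque': array([ 0.00380692,  0.0027318 , -0.0050946 ]), 'gripper_force': 0.0, 'width': 1.0014561419213486}
```

View pics/side0.png

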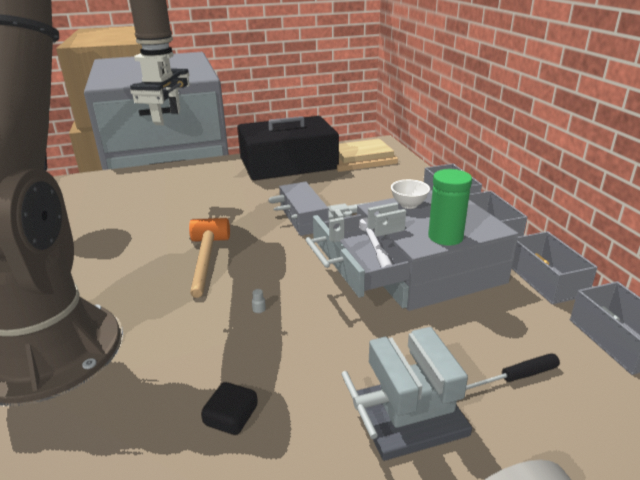

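View pics/top0.png

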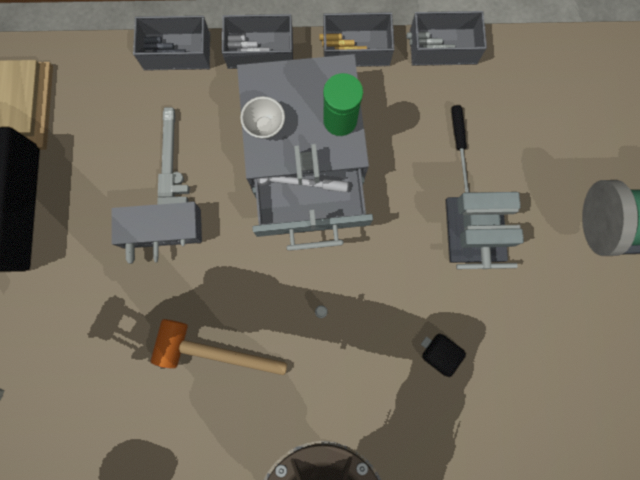

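The top view shows the cabinet at about (305,120), with the drawer open and its bar at (315,245). The jar is on the right (-y) at (342,105) and the bowl on the left, so the left side is free. The rack is at (155,222) with three shanks near (130,252), (155,250) and (183,240). Next I measure.

```bash
cat > h.py <<'E'
import numpy as np,cv2
def load(f): return dict(np.load(f))
def cloud(d):
    v,u=np.mgrid[:480,:640]; z=d["range_z"]; K=d["mtx"]
    c=np.stack([(u-K[0,2])/K[0,0]*z,(v-K[1,2])/K[1,1]*z,z],-1)
    return (c-d["t"])@d["R"]
def ray(d,u,v,h):
    K=d["mtx"]; r=np.array([(u-K[0,2])/K[0,0],(v-K[1,2])/K[1,1],1.])@d["R"]; o=-d["t"]@d["R"]
    return o+r*(h-o[2])/r[2]
def proj(d,X):
    c=d["R"]@np.array(X)+d["t"]; p=d["mtx"]@c; return p[:2]/p[2]
E
python3 - <<'E'
from h import *
d=load("top0.npz"); P=cloud(d)
def rect(name,u0,u1,v0,v1,z0,z1):
    q=P[v0:v1,u0:u1].reshape(-1,3); q=q[(q[:,2]>z0)&(q[:,2]<z1)]
    r=cv2.minAreaRect((q[:,:2]*1000).astype(np.float32)); print(name,len(q),np.round(r[0],1),np.round(r[1],1),round(r[2],2),np.median(q[:,2]).round(4)); return r
rect("cab",225,380,50,190,.112,.128)
rect("rack",100,210,190,250,.057,.070)
rect("panel",245,380,205,240,.108,.124)
rect("bar",270,350,225,255,.095,.112)
rect("jar",315,370,70,140,.24,.26)
rect("bowl",235,290,95,145,.15,.17)
rect("ears",285,330,140,180,.155,.172)
rect("tongue",300,325,205,228,.155,.172)
# pins
for n,u0,u1 in(("L",120,143),("M",145,166),("R",172,192)):
    q=P[232:268,u0:u1].reshape(-1,3); q=q[(q[:,2]>.025)&(q[:,2]<.056)]
    print(n,len(q),q.min(0).round(3),q.max(0).round(3),np.median(q,0).round(3))
im=d["pixels"][185:275,95:215,::-1]; b=d["pixels"][130:260,235:385,::-1]
a=cv2.resize(im,None,fx=4,fy=4,interpolation=2); c=cv2.resize(b,(400,360),interpolation=2)
cv2.imwrite("pics/crop.png",cv2.resize(np.hstack([a,c]),(800,327)))
E
```

```text
cab 10343 [757.2  26.7] [267.2 240.4] 4.55 0.1199
rack 3060 [566.6 332.4] [ 76.6 169.7] 3.46 0.0635
panel 806 [543.6  10.5] [230.6  51. ] 86.69 0.1176
bar 544 [521.3  22. ] [ 42.  139.7] 4.1 0.1057
jar 1218 [753.6 -48.8] [69.  68.9] 73.04 0.2495
bowl 478 [746.9 101.1] [80.4 83.2] 89.93 0.1601
ears 299 [656.7  18.6] [65.9 40. ] 4.59 0.1639
tongue 69 [548.1  10. ] [28.5  7.8] 4.5 0.165
L 217 [0.488 0.359 0.027] [0.53  0.408 0.054] [0.514 0.382 0.047]
M 149 [0.489 0.31  0.025] [0.534 0.359 0.056] [0.521 0.332 0.043]
R 76 [0.522 0.258 0.025] [0.537 0.302 0.056] [0.532 0.277 0.04 ]
```

View pics/crop.png

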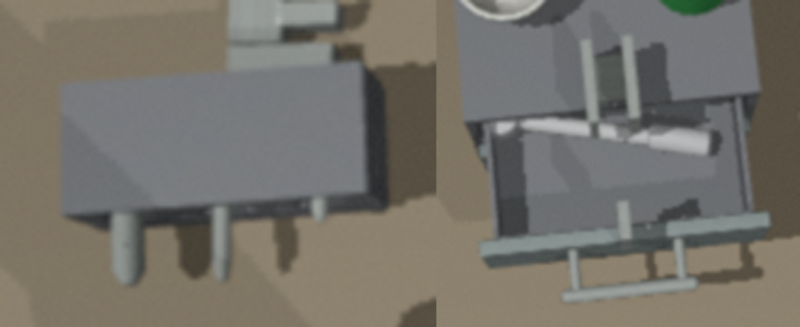

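The middle bay holds the long thin pin; the left pin is thick and the right one short. The measurements match the given sizes:
- Lock at about (0.643, 0.0175), cabinet yaw 4.57°.
- Drawer open by about 95 mm.
- Rack yaw 3.5°, pin axis from (0.529, 0.330) to its tip at (0.490, 0.328).

First I move in front of the drawer bar.

Call:
carry_out(
  commands=[
    [0, -1, -1, 0, 0, 0, 0],
    [0, -1, -1, 0, 0, 0, 0],
    [0, -1, -1, 0, 0, 0, 0],
    [0, -1, -1, 0, 0, 0, 0],
    [0, -1, -1, 0, 0, 0, 0],
    [0, -1, -1, 0, 0, 0, 0],
    [0, -1, -1, 0, 0, 0, 0],
    [0, -1, -1, 0, 0, 0, 0],
  ],
)

```text
clock: 0.9
position: [0.3659, 0.2931, 0.2266]
ee_rot: [-0.705, -3.061, 0.0]
force: [0.6, -0.3, 0.2]
width: 0.353
gripper_force: 0.0
```

Call:
carry_out(
  commands=[
    [0, -1, -1, 0, 0, 0, 0],
    [0, -1, -1, 0, 0, 0, 0],
    [0, -1, -1, 0, 0, 0, 0],
    [0, -1, -1, 0, 0, 0, 0],
    [0, -1, -1, 0, 0, 0, 0],
    [0, -1, -1, 0, 0, 0, 0],
    [0, -1, -1, 0, 0, 0, 0],
    [0, -1, -1, 0, 0, 0, 0],
  ],
)

```text
clock: 1.7
position: [0.4581, 0.0259, 0.2266]
ee_rot: [-0.705, -3.061, -0.0]
force: [0.6, 1.4, -0.0]
width: 0.004
gripper_force: 0.0
```

Call:
carry_out(
  commands=[
    [0, 0, 0, 0, 0, 0, 1],
    [0, 0, 0, 0, 0, 0, 1],
    [0, 0, 0, 0, 0, 0, 1],
    [0, 0, 0, 0, 0, 0, 1],
    [0, 0, 0, 0, 0, 0, 1],
    [0, 0, 0, 0, 0, 0, 1],
    [0, 0, 0, 0, 0, 0, 1],
    [0, 0, 0, 0, 0, 0, 1],
  ],
)

```text
clock: 2.5
position: [0.4578, 0.0273, 0.2265]
ee_rot: [-1.847, -2.541, 0.001]
force: [0.4, -0.1, 1.1]
width: 0.004
gripper_force: 0.0
```

```bash
cat >> h.py <<'E'
from scipy.spatial.transform import Rotation as Ro
def st(target=None):
    from cell import arm
    s=arm.observe(); R=Ro.from_rotvec(s["ee_rot"]).as_matrix()
    print("t",round(s["clock"],2),"p",(s["position"]*1000).round(1),"yang",np.degrees(np.arctan2(R[1,1],R[0,1])).round(2),"z",R[:,2].round(3),"j",s["joints"].round(2),"F",s["force"].round(1),"w",round(s["width"],3),"g",round(s["gripper_force"],1))
    if target is not None:
        print("units in tool",(R.T@(np.array(target)-s["position"])/.025).round(2))
    return s,R
E
python3 -c "
from h import *
st([.465,.006,.2]); d=load('top0.npz'); print(ray(d,321,311,.042))"
```

```text
t 2.5 p [457.8  27.3 226.5] yang 17.98 z [-0.001 -0.    -1.   ] j [-0.55  0.16  0.43  1.99 -0.08  1.01  0.23] F [ 0.4 -0.1  1.1] w 0.004 g 0.0
units in tool [-0.9   0.01  1.06]
[ 0.38234024 -0.00336307  0.042     ]
```

Call:
carry_out(
  commands=[
    [0, 0, 0, 0, 0, 0, 1],
    [0, 0, 0, 0, 0, 0, 1],
    [0, 0, 0, 0, 0, 0, 1],
    [0, 0, 0, 0, 0, 0, 1],
    [0, 0, 0, 0, 0, 0, 1],
    [0, 0, 0, 0, 0, 0, 1],
    [0, 0, 0, 0, 0, 0, 1],
    [0, 0, 0, 0, 0, 0, 1],
  ],
)

```text
clock: 3.3
position: [0.4578, 0.0273, 0.2265]
ee_rot: [-2.691, -1.621, 0.001]
force: [-1.0, -0.9, 0.5]
width: 0.007
gripper_force: 0.0
```

Call:
carry_out(
  commands=[
    [0, 0, 0, 0, 0, 0, 1],
    [0, 0, 0, 0, 0, 0, 1],
    [0, 0, 0, 0, 0, 0, 1],
    [0, 0, 0, 0, 0, 0, 1],
    [0, 0, 0, 0, 0, 0, 1],
    [0, 0, 0, 0, 0, 0, 1],
    [0, 0, 0, 0, 0, 0, 1],
    [0, 0, 0, 0, 0, 0, 1],
  ],
)

```text
clock: 4.1
position: [0.4578, 0.0273, 0.2265]
ee_rot: [3.11, 0.446, -0.001]
force: [0.1, -0.2, 0.4]
width: 0.003
gripper_force: 0.0
```

Call:
carry_out(
  commands=[
    [0, 0, 0, 0, 0, 0, 1],
    [0, 0, 0, 0, 0, 0, 1],
  ],
)

```text
clock: 4.3
position: [0.4578, 0.0273, 0.2265]
ee_rot: [3.139, 0.133, -0.001]
force: [0.7, -1.1, -0.7]
width: 0.005
gripper_force: 0.0
```

```bash
python3 -c "
from h import *
s,R=st([.465,.006,.09]); print(R.round(2))"
```

```text
t 4.3 p [457.8  27.3 226.5] yang -85.15 z [-0.001 -0.    -1.   ] j [-0.77  0.17  0.69  2.   -0.13  1.01 -1.5 ] F [ 0.7 -1.1 -0.7] w 0.005 g 0.0
units in tool [0.22 0.87 5.46]
[[ 1.    0.08 -0.  ]
 [ 0.08 -1.   -0.  ]
 [-0.    0.   -1.  ]]
```

Call:
carry_out(
  commands=[
    [0, 0, 0.9, 1, 0, 0, 0],
    [0, 0, 0, 1, 0, 0, 0],
    [0, 0, 0, 1, 0, 0, 0],
    [0, 0, 0, 1, 0, 0, 0],
    [0, 0, 0, 1, 0, 0, 0],
    [0, 0, 0, 0.4, 0, 1, 0],
    [0, 0, 0, 0, 0, 1, 0],
    [0, 0, 0, 0, 0, 1, 0],
  ],
)

```text
clock: 5.1
position: [0.4597, 0.0046, 0.0914]
ee_rot: [-3.091, -0.138, -0.471]
force: [-0.1, 1.2, -0.8]
width: 0.006
gripper_force: 0.0
```

```bash
python3 -c "
from h import *
s,R=st([.587,.013,.09]); print(R.round(2))"
```

```text
t 5.1 p [459.7   4.6  91.4] yang -84.91 z [ 0.297  0.025 -0.955] j [-0.54  0.25  0.48  2.41 -0.49  0.24 -1.11] F [-0.1  1.2 -0.8] w 0.006 g 0.0
units in tool [4.85 0.12 1.57]
[[ 0.95  0.09  0.3 ]
 [ 0.09 -1.    0.02]
 [ 0.3   0.   -0.95]]
```

Call:
carry_out(
  commands=[
    [0, 0.45, 0, 0.15, 0, 0, 0],
    [0, 0.45, 0, 0.15, 0, 0, 0],
    [0, 0.45, 0, 0.15, 0, 0, 0],
    [0, 0.45, 0, 0.15, 0, 0, 0],
    [0, 0.45, 0, 0.15, 0, 0, 0],
    [0, 0.45, 0, 0.15, 0, 0, 0],
    [0, 0.45, 0, 0.15, 0, 0, 0],
    [0, 0.45, 0, 0.15, 0, 0, 0],
  ],
)

```text
clock: 5.9
position: [0.5555, 0.0133, 0.0895]
ee_rot: [-3.09, -0.137, -0.467]
force: [-4.0, -1.0, 0.4]
width: 0.007
gripper_force: 1.5
```

```bash
python3 -c "
from h import *
s,R=st([.587,.013,.09])"
```

```text
t 5.9 p [555.5  13.3  89.5] yang -84.92 z [ 0.294  0.026 -0.955] j [-0.48  0.38  0.45  2.19 -0.52  0.34 -1.09] F [-4.  -1.   0.4] w 0.007 g 1.5
units in tool [1.2  0.13 0.35]
```

Contact at about 3 N. I push the rest slowly.

Call:
carry_out(
  commands=[
    [0, 0.2, 0, 0.06, 0, 0, 0],
    [0, 0.2, 0, 0.06, 0, 0, 0],
    [0, 0.2, 0, 0.06, 0, 0, 0],
    [0, 0.2, 0, 0.06, 0, 0, 0],
    [0, 0.2, 0, 0.06, 0, 0, 0],
    [0, 0.1, 0, 0.03, 0, 0, 0],
    [0, 0.1, 0, 0.03, 0, 0, 0],
  ],
)

```text
clock: 6.6
position: [0.5858, 0.016, 0.0898]
ee_rot: [-3.09, -0.137, -0.467]
force: [-2.9, -2.0, -2.2]
width: 0.007
gripper_force: 1.6
```

```bash
python3 -c "
from h import *
s,R=st([.587,.013,.09])"
```

```text
t 6.6 p [585.8  16.   89.8] yang -84.92 z [ 0.294  0.026 -0.955] j [-0.47  0.42  0.45  2.13 -0.52  0.37 -1.1 ] F [-2.9 -2.  -2.2] w 0.007 g 1.6
units in tool [0.04 0.12 0.  ]
```

Call:
carry_out(
  commands=[
    [0, 0.08, 0, 0.025, 0, 0, 0],
    [0, 0.08, 0, 0.025, 0, 0, 0],
  ],
)

```text
clock: 6.8
position: [0.5891, 0.0163, 0.0895]
ee_rot: [-3.09, -0.137, -0.464]
force: [-11.0, -2.9, 3.5]
width: 0.003
gripper_force: 4.6
```

Call:
carry_out(
  commands=[
    [0, 0.08, 0, 0.025, 0, 0, 0],
    [0, 0.08, 0, 0.025, 0, 0, 0],
  ],
)

```text
clock: 7.0
position: [0.5896, 0.0167, 0.0881]
ee_rot: [-3.091, -0.137, -0.454]
force: [-21.9, -3.2, 8.6]
width: 0.004
gripper_force: 9.7
```

The drawer stopped dead at 22 N. I retreat, untilt and go to the rack.

Call:
carry_out(
  commands=[
    [0.33, -1, 0, -0.3, 0, 0, 0],
    [0.33, -1, 0, -0.3, 0, 0, 0],
    [0.33, -0.6, 0, 0, 0, -1, 0],
    [0.33, 0, 0, -1, 0, -1, 0],
    [0.33, 0, 0, -1, 0, -0.98, 0.28],
    [0.33, 0, -1, -1, 0, 0, 0],
    [0.33, 0, -1, -0.6, 0, 0, 0],
    [0.33, 0, -1, 0, 0, 0, 0],
  ],
)

```text
clock: 7.8
position: [0.5185, 0.0867, 0.1773]
ee_rot: [-3.137, -0.096, -0.013]
force: [-0.3, 0.3, -0.1]
width: 0.328
gripper_force: 0.0
```

Call:
carry_out(
  commands=[
    [0.33, 0, -1, 0, 0, 0, 0],
    [0.33, 0, -1, 0, 0, 0, 0],
    [0.33, 0, -1, 0, 0, 0, 0],
    [0.33, 0, -1, 0, 0, 0, 0],
    [0.33, 0, -1, 0, 0, 0, 0],
    [0.33, 0, -1, 0, 0, 0, 0],
    [0.33, 0, -1, 0, 0, 0, 0],
    [0.33, 0, -1, 0, 0, 0, 0],
  ],
)

```text
clock: 8.6
position: [0.5043, 0.2868, 0.1755]
ee_rot: [-3.137, -0.097, -0.007]
force: [0.4, 1.0, 0.3]
width: 0.329
gripper_force: 0.0
```

```bash
python3 - <<'E'
from h import *
s,R=st([.510,.329,.12]); print(R.round(3))
from cell import arm
d=arm.get_image("top"); np.savez("top1.npz",**d); P=cloud(d)
def rect(name,u0,u1,v0,v1,z0,z1):
    q=P[v0:v1,u0:u1].reshape(-1,3); q=q[(q[:,2]>z0)&(q[:,2]<z1)]
    r=cv2.minAreaRect((q[:,:2]*1000).astype(np.float32)); print(name,len(q),np.round(r[0],1),np.round(r[1],1),round(r[2],2))
u,v=proj(d,[.643,.0175,.165]).astype(int); print(u,v)
rect("lock",u-25,u+25,v-40,v+40,.155,.172)
# pin line fit in top0: axis via top surface points
d=load("top0.npz");P=cloud(d)
q=P[232:268,145:168].reshape(-1,3); q=q[(q[:,2]>.040)&(q[:,2]<.05)&(q[:,0]<.528)]
l=cv2.fitLine(q[:,:2].astype(np.float32),2,0,1e-4,1e-4).ravel(); print(l,q.min(0),q.max(0)); print("y at x=.51",l[3]+(.51-l[2])*l[1]/l[0])
E
```

```text
t 8.6 p [504.3 286.8 175.5] yang -86.47 z [ 0.004  0.003 -1.   ] j [-1.06  0.45  0.64  1.79 -0.32  0.99 -1.8 ] F [0.4 1.  0.3] w 0.329 g 0.0
units in tool [ 0.32 -1.66  2.23]
[[ 0.998  0.062  0.004]
 [ 0.062 -0.998  0.003]
 [ 0.004 -0.003 -1.   ]]
306 167
lock 366 [656.3  18.6] [65.5 39.9] 4.55
[0.9987458  0.05006833 0.5094209  0.3320141 ] [0.48917195 0.32664614 0.04031547] [0.52778232 0.3376406  0.04922155]
y at x=.51 0.33204314
```

Call:
carry_out(
  commands=[
    [0.33, 0.34, -0.9, 0, 0, 0, 0],
    [0.33, 0, -0.87, 0, 0, 0, 0],
    [0.33, 0, 0, 1, 0, 0, 0],
    [0.33, 0, 0, 1, 0, 0, 0],
    [0.33, 0, 0, 1, 0, 0, 0],
    [0.33, 0, 0, 1, 0, 0, 0],
    [0.33, 0, 0, 0.6, 0, 0, 0],
    [0.33, 0, 0, 0, 0, 0, 0],
  ],
)

```text
clock: 9.45
position: [0.5085, 0.3296, 0.0582]
ee_rot: [-3.14, -0.096, 0.001]
force: [-0.1, 0.5, 0.2]
width: 0.333
gripper_force: 0.0
```

```bash
python3 - <<'E'
from h import *
st([.510,.3315,.033])
from cell import arm
d=arm.get_image("side"); u,v=proj(d,[.51,.33,.04]).astype(int); print(u,v)
cv2.imwrite("pics/s1.png",cv2.resize(d["pixels"][v-60:v+60,u-80:u+80,::-1],None,fx=5,fy=5,interpolation=2))
E
```

```text
t 9.45 p [508.5 329.6  58.2] yang -86.49 z [-0.  0. -1.] j [-1.03  0.64  0.54  1.83 -0.44  0.8  -1.77] F [-0.1  0.5  0.2] w 0.333 g 0.0
units in tool [ 0.06 -0.07  1.01]
281 208
```

View pics/s1.png

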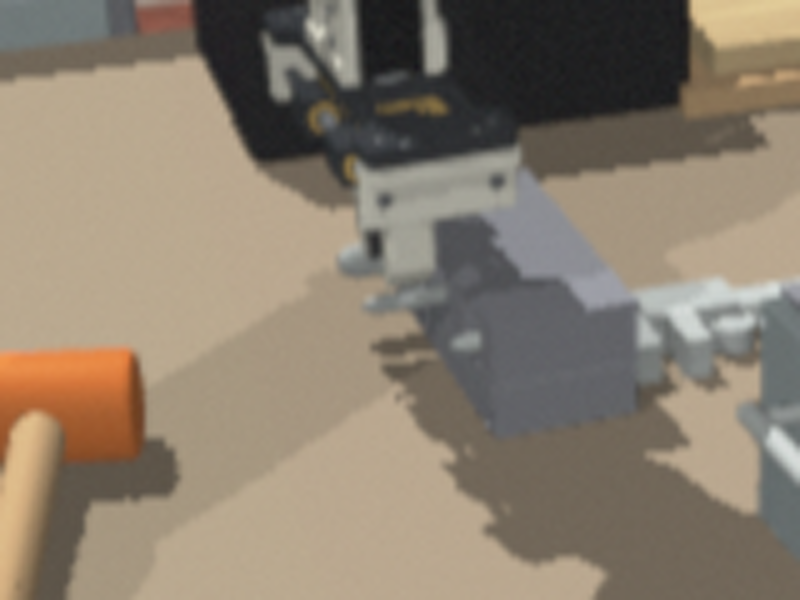

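The side view shows the fingers straddling the long thin shank, with its tip at crop (370,303), just below the finger tips. I descend and grip.

Call:
carry_out(
  commands=[
    [0.33, 0.06, -0.07, 0.5, 0, 0, 0],
    [0.33, 0, 0, 0.5, 0, 0, 0],
    [0.33, 0, 0, 0, 0, 0, 0],
    [0, 0, 0, 0, 0, 0, 0],
    [0, 0, 0, 0, 0, 0, 0],
    [0, 0, 0, 0, 0, 0, 0],
    [0, 0, 0, 0, 0, 0, 0],
    [0, 0, 0, 0, 0, 0, 0],
  ],
  squeeze=50,
)

```text
clock: 10.3
position: [0.5113, 0.3314, 0.0352]
ee_rot: [-3.138, -0.095, -0.004]
force: [0.5, -1.0, -0.2]
width: 0.091
gripper_force: 49.8
```

```bash
python3 - <<'E'
from h import *
st([.510,.3315,.033])
E
```

```text
t 10.3 p [511.3 331.4  35.2] yang -86.53 z [ 0.002  0.002 -1.   ] j [-1.01  0.67  0.52  1.83 -0.47  0.76 -1.75] F [ 0.5 -1.  -0.2] w 0.091 g 49.8
units in tool [-0.05 -0.01  0.09]
```

Call:
carry_out(
  commands=[
    [0, -0.4, 0, 0, 0, 0, 0],
    [0, -0.5, 0, 0, 0, 0, 0],
    [0, -0.5, 0, 0, 0, 0, 0],
    [0, -0.5, 0, 0, 0, 0, 0],
    [0, -0.5, 0, 0, 0, 0, 0],
    [0, -0.5, 0, 0, 0, 0, 0],
    [0, -0.5, 0, 0, 0, 0, 0],
    [0, -0.5, 0, 0, 0, 0, 0],
  ],
)

```text
clock: 11.1
position: [0.4123, 0.3254, 0.0346]
ee_rot: [-3.139, -0.096, -0.002]
force: [-0.0, -0.3, -1.2]
width: 0.09
gripper_force: 49.8
```

```bash
python3 - <<'E'
from h import *
s,R=st()
from cell import arm
d=arm.get_image("side"); np.savez("s2.npz",**d);u,v=proj(d,s["position"]).astype(int); print(u,v)
cv2.imwrite("pics/s2.png",cv2.resize(d["pixels"][v-50:v+50,u-60:u+80,::-1],None,fx=5,fy=5,interpolation=2))
d=load("top0.npz");print("mallet",ray(d,172,325,.05),ray(d,185,345,.03),ray(d,287,368,.03))
E
```

```text
t 11.1 p [412.3 325.4  34.6] yang -86.51 z [ 0.001  0.001 -1.   ] j [-1.15  0.57  0.53  2.04 -0.47  0.64 -1.82] F [-0.  -0.3 -1.2] w 0.09 g 49.8
243 217
mallet [0.36162123 0.29178509 0.05      ] [0.32192637 0.27016657 0.03      ] [0.27235781 0.06676646 0.03      ]
```

View pics/s2.png

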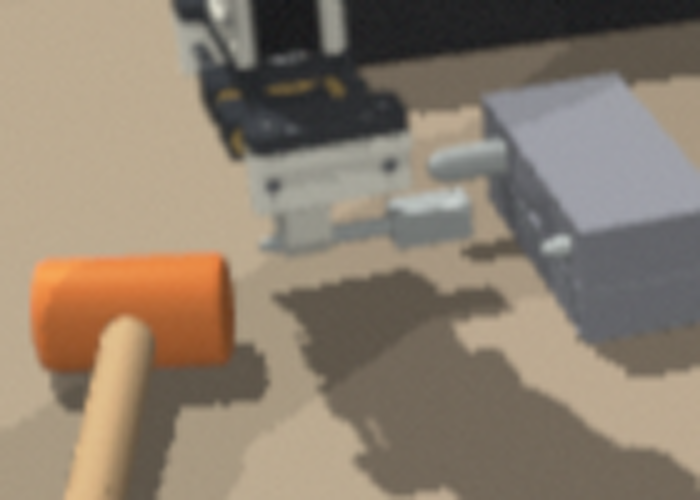

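The side view shows the pin clear of the rack and level in the fingers, with the grip at crop (430,218). I carry it to free bench and turn it along the cabinet's y.

Call:
carry_out(
  commands=[
    [0, 0, 0.5, -1, 0, 0, 0],
    [0, 0, 1, -1, 0, 0, 0],
    [0, 0.4, 1, 0, 0, 0, 0],
    [0, 0.4, 1, 0, 0, 0, 0],
    [0, 0.4, 1, 0, 0, 0, 0],
    [0, 0.4, 1, 0, 0, 0, 0],
    [0, 0, 1, 0, 0, 0, 0],
    [0, 0, 0.5, 0, 0, 0, 0],
  ],
)

```text
clock: 11.95
position: [0.4643, 0.1508, 0.0846]
ee_rot: [-3.139, -0.091, -0.003]
force: [-0.8, 0.9, -1.5]
width: 0.094
gripper_force: 49.8
```

Call:
carry_out(
  commands=[
    [0, 0, 0, 0, 0, 0, -1],
    [0, 0, 0, 0, 0, 0, -1],
    [0, 0, 0, 0, 0, 0, -1],
    [0, 0, 0, 0, 0, 0, -1],
    [0, 0, 0, 0, 0, 0, -1],
    [0, 0, 0, 0, 0, 0, -1],
    [0, 0, 0, 0, 0, 0, -1],
    [0, 0, 0, 0, 0, 0, -1],
  ],
)

```text
clock: 12.75
position: [0.4639, 0.1538, 0.0845]
ee_rot: [-2.851, -1.317, -0.004]
force: [-0.6, 0.4, -1.4]
width: 0.092
gripper_force: 49.8
```

Call:
carry_out(
  commands=[
    [0, 0, 0, 0, 0, 0, -1],
    [0, 0, 0, 0, 0, 0, -1],
    [0, 0, 0, 0, 0, 0, -1],
    [0, 0, 0, 0, 0, 0, -1],
    [0, 0, 0, 0, 0, 0, -1],
    [0, 0, 0, 0, 0, 0, -1],
    [0, 0, 0, 0, 0, 0, -1],
    [0, 0, 0, 0, 0, 0, -0.9],
  ],
)

```text
clock: 13.55
position: [0.4639, 0.1538, 0.0845]
ee_rot: [2.125, 2.313, 0.004]
force: [-0.4, 0.2, -1.0]
width: 0.093
gripper_force: 49.8
```

```bash
python3 - <<'E'
from h import *
s,R=st(); print(R.round(3))
from cell import arm
d=arm.get_image("side"); P=cloud(d)
q=P.reshape(-1,3); p=s["position"]
m=(abs(q[:,0]-p[0])<.03)&(q[:,1]>p[1]+.03)&(q[:,1]<p[1]+.11)&(q[:,2]>.03)&(q[:,2]<.11)
print(m.sum(),q[m].min(0).round(3),q[m].max(0).round(3))
for y in np.arange(p[1]+.03,p[1]+.11,.01):
    n=m&(abs(q[:,1]-y)<.005)
    if n.sum(): print(round(y-p[1],3),n.sum(),q[n].min(0).round(4),q[n].max(0).round(4))
E
```

```text
t 13.55 p [463.9 153.8  84.5] yang 4.85 z [ 0.002  0.002 -1.   ] j [-0.55  0.4   0.15  2.07 -0.09  0.68 -0.25] F [-0.4  0.2 -1. ] w 0.093 g 49.8
[[-0.085  0.996  0.002]
 [ 0.996  0.085  0.002]
 [ 0.002  0.002 -1.   ]]
18 [0.447 0.211 0.082] [0.449 0.238 0.1  ]
0.06 5 [0.4481 0.2105 0.0819] [0.4489 0.2177 0.0954]
0.07 7 [0.448  0.222  0.0838] [0.4492 0.2275 0.1002]
0.08 6 [0.4474 0.2331 0.0821] [0.448  0.2384 0.096 ]
```

Call:
carry_out(
  commands=[
    [0, 0, 0, 1, 0, 0, 0],
    [0, 0, 0, 1, 0, 0, 0],
    [0, 0, 0, 0.6, 0, 0, 0],
    [0, 0, 0, 0.3, 0, 0, 0],
    [0, 0, 0, 0.2, 0, 0, 0],
    [0, 0, 0, 0.08, 0, 0, 0],
    [0, 0, 0, 0, 0, 0, 0],
  ],
)

```text
clock: 14.3
position: [0.4646, 0.1536, 0.0054]
ee_rot: [2.131, 2.308, 0.005]
force: [-0.7, 0.6, -0.1]
width: 0.097
gripper_force: 49.9
```

```bash
python3 - <<'E'
from h import *
st()
E
```

```text
t 14.3 p [464.6 153.6   5.4] yang 4.57 z [ 0.002  0.002 -1.   ] j [-0.52  0.53  0.12  2.12 -0.13  0.49 -0.22] F [-0.7  0.6 -0.1] w 0.097 g 49.9
```

Release, rise and look.

Call:
carry_out(
  commands=[
    [0.15, 0, 0, 0, 0, 0, 0],
    [0.5, 0, 0, 0, 0, 0, 0],
    [0.5, 0, 0, 0, 0, 0, 0],
    [0.5, 0, 0, -1, 0, 0, 0],
    [0.5, 0, 0, -1, 0, 0, 0],
    [0.5, 0, 0, -1, 0, 0, 0],
    [0.5, -1, 0, -1, 0, 0, 0],
    [0.5, -1, 0, 0, 0, 0, 0],
  ],
)

```text
clock: 15.1
position: [0.4702, 0.1039, 0.1081]
ee_rot: [2.127, 2.308, 0.012]
force: [0.5, -0.7, -0.8]
width: 0.504
gripper_force: 0.0
```

```bash
python3 - <<'E'
from h import *
s,R=st()
from cell import arm
d=arm.get_image("top"); np.savez("top2.npz",**d); P=cloud(d)
u,v=proj(d,[.46,.2,.01]).astype(int); print(u,v)
q=P[v-60:v+60,u-60:u+60].reshape(-1,3)
m=(q[:,2]>.010)&(q[:,2]<.03)&(abs(q[:,0]-.46)<.05)&(q[:,1]>.17)&(q[:,1]<.26); g=q[m]
r=cv2.minAreaRect((g[:,:2]*1000).astype(np.float32)); print(r,g[:,2].max(),len(g))
m=(q[:,2]>.006)&(q[:,2]<.03)&(abs(q[:,0]-.46)<.05)&(q[:,1]<.26); g=q[m]; print(g.min(0),g.max(0))
cv2.imwrite("pics/t2.png",cv2.resize(d["pixels"][v-50:v+50,u-60:u+80,::-1],None,fx=5,fy=5,interpolation=2))
E
```

```text
t 15.1 p [470.2 103.9 108.1] yang 4.68 z [ 0.007  0.004 -1.   ] j [-0.46  0.35  0.17  2.07 -0.09  0.72 -0.15] F [ 0.5 -0.7 -0.8] w 0.504 g 0.0
222 276Traceback (most recent call last):
  File "<stdin>", line 8, in <module>
    return umr_maximum(a, axis, None, out, keepdims, initial, where)
ValueError: zero-size array to reduction operation maximum which has no identity
```

```bash
python3 - <<'E'
from h import *
d=load("top2.npz")
u,v=222,276
cv2.imwrite("pics/t2.png",cv2.resize(d["pixels"][v-60:v+60,u-80:u+80,::-1],None,fx=5,fy=5,interpolation=2))
P=cloud(d); print(P[v-4:v+5:4,u-20:u+21:10].round(3))
E
```

```text
[[[0.4   0.111 0.614]
  [0.398 0.099 0.624]
  [0.397 0.089 0.63 ]
  [0.397 0.08  0.632]
  [0.397 0.071 0.63 ]]

 [[0.395 0.11  0.618]
  [0.394 0.098 0.628]
  [0.393 0.089 0.633]
  [0.393 0.079 0.636]
  [0.393 0.07  0.635]]

 [[0.391 0.109 0.622]
  [0.39  0.097 0.635]
  [0.389 0.088 0.637]
  [0.389 0.078 0.641]
  [0.389 0.069 0.641]]]
```

View pics/t2.png

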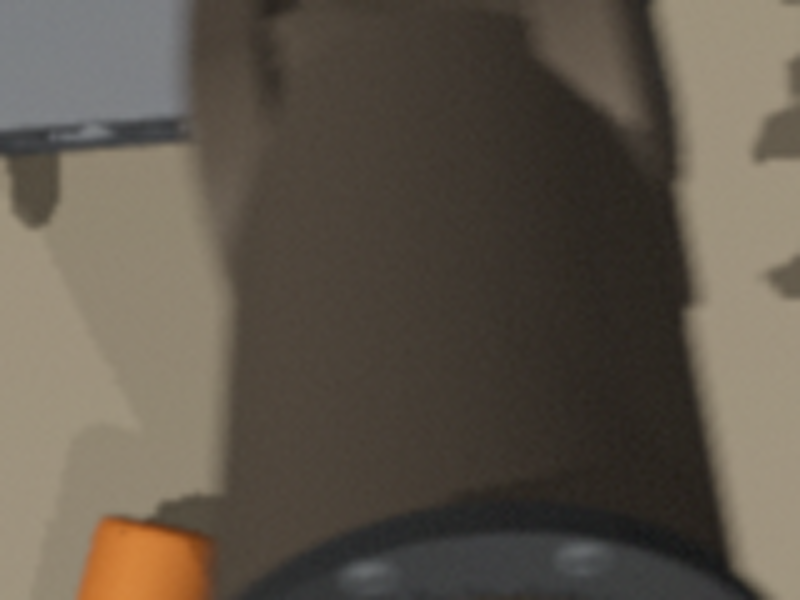

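The arm hides the pin from the top camera, so I use the side view.

```bash
python3 - <<'E'
from h import *
from cell import arm
d=arm.get_image("side"); np.savez("s3.npz",**d); P=cloud(d)
u,v=proj(d,[.46,.19,.01]).astype(int); print(u,v)
q=P[v-60:v+60,u-80:u+80].reshape(-1,3)
m=(q[:,2]>.0165)&(q[:,2]<.03)&(abs(q[:,0]-.46)<.03)&(q[:,1]>.15)&(q[:,1]<.26); g=q[m]
print(len(g),g.min(0),g.max(0),cv2.minAreaRect((g[:,:2]*1000).astype(np.float32)))
m=(q[:,2]>.009)&(q[:,2]<.0165)&(abs(q[:,0]-.465)<.03)&(q[:,1]<.19)&(q[:,1]>.11);g=q[m];print(len(g),g.min(0),g.max(0),np.median(g,0))
cv2.imwrite("pics/s3.png",cv2.resize(d["pixels"][v-50:v+50,u-70:u+70,::-1],None,fx=5,fy=5,interpolation=2))
E
```

```text
274 249
101 [0.44905063 0.15369411 0.0165443 ] [0.47072596 0.24112128 0.02502646] ((461.20721435546875, 197.5518798828125), (19.857240676879883, 87.64228820800781), 3.5900096893310547)
53 [0.45700962 0.13142279 0.00918074] [0.46862125 0.18970259 0.01649505] [0.46237982 0.15859177 0.01427535]
```

View pics/s3.png

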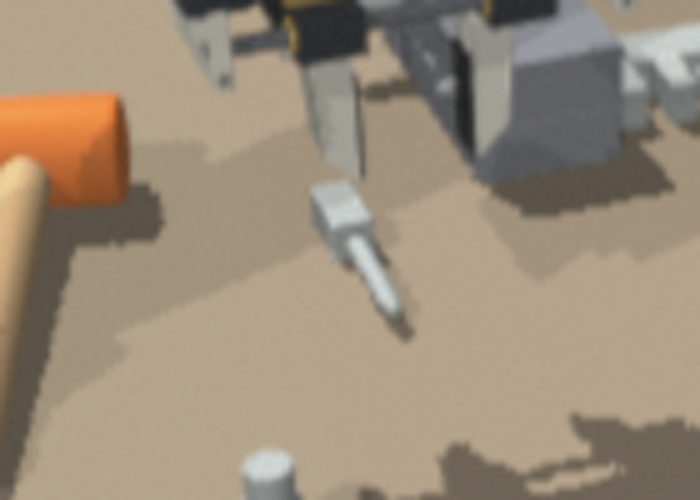

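The side view shows the pin lying level along the cabinet's y, with the grip at crop (343,210) and the tip at (400,315). This matches the predicted grip centre of about (0.459, 0.218).

Call:
carry_out(
  commands=[
    [0.5, 1, 0, 0, 0, 0, 0],
    [0.5, 1, 0, 0, 0, 0, 0],
    [0.5, 1, 0, 0, 0, 0, 0],
    [0.5, 1, -0.07, 0, 0, 0, 0],
    [0.5, 0.58, 0, 0, 0, 0, 0],
    [0.5, 0, 0, 1, 0, 0, 0],
    [0.5, 0, 0, 1, 0, 0, 0],
    [0.5, 0, 0, 0.5, 0, 0, 0],
  ],
)

```text
clock: 16.0
position: [0.4564, 0.2169, 0.0409]
ee_rot: [-2.131, -2.308, -0.0]
force: [-0.0, -0.7, 0.5]
width: 0.502
gripper_force: 0.0
```

```bash
python3 - <<'E'
from h import *
st([.4594,.2179,.0045])
E
```

```text
t 16.0 p [456.4 216.9  40.9] yang 4.59 z [-0.  0. -1.] j [-0.64  0.49  0.13  2.06 -0.11  0.6  -0.36] F [-0.  -0.7  0.5] w 0.502 g 0.0
units in tool [0.03 0.12 1.46]
```

Call:
carry_out(
  commands=[
    [0.5, 0.03, 0.12, 0.8, 0, 0, 0],
    [0.5, 0, 0, 0.5, 0, 0, 0],
    [0.5, 0, 0, 0.15, 0, 0, 0],
    [0, 0, 0, 0, 0, 0, 0],
    [0, 0, 0, 0, 0, 0, 0],
    [0, 0, 0, 0, 0, 0, 0],
    [0, 0, 0, 0, 0, 0, 0],
  ],
  squeeze=40,
)

```text
clock: 16.7
position: [0.4608, 0.2187, 0.007]
ee_rot: [2.131, 2.308, 0.006]
force: [0.5, -0.4, 3.3]
width: 0.215
gripper_force: 39.9
```

```bash
python3 - <<'E'
from h import *
st([.4594,.2179,.0045])
E
```

```text
t 16.7 p [460.8 218.7   7. ] yang 4.58 z [ 0.003  0.002 -1.   ] j [-0.63  0.55  0.11  2.07 -0.12  0.52 -0.35] F [ 0.5 -0.4  3.3] w 0.215 g 39.9
units in tool [-0.03 -0.06  0.1 ]
```

Grip held (width about 19.8 mm). I lift it and move it to the left of the eyelets.

Call:
carry_out(
  commands=[
    [0, 0, 0, -1, 0, 0, 0],
    [0, 0, 0, -1, 0, 0, 0],
    [0, 0, 0, -1, 0, 0, 0],
    [0, 0, 0, -1, 0, 0, 0],
    [0, 0, 0, -1, 0, 0, 0],
    [0, 0, 0.3, -0.6, 0, 0, 0],
    [0, -0.5, 0.8, 0, 0, 0, 0],
    [0, -0.5, 0.8, 0, 0, 0, 0],
  ],
)

```text
clock: 17.5
position: [0.51, 0.1975, 0.1476]
ee_rot: [2.129, 2.31, 0.007]
force: [0.5, -0.3, -0.8]
width: 0.214
gripper_force: 39.9
```

Call:
carry_out(
  commands=[
    [0, -0.5, 0.8, 0, 0, 0, 0],
    [0, -0.5, 0.8, 0, 0, 0, 0],
    [0, -0.5, 0.8, 0, 0, 0, 0],
    [0, -0.5, 0.8, 0, 0, 0, 0],
    [0, -0.5, 0.8, 0, 0, 0, 0],
    [0, -0.4, 0.7, 0, 0, 0, 0],
    [0, 0, 0, 0, 0, 0, 0],
    [0, 0, 0, 0, 0, 0, 0],
  ],
)

```text
clock: 18.3
position: [0.6321, 0.134, 0.1464]
ee_rot: [-2.132, -2.308, -0.003]
force: [-0.6, 0.1, -1.3]
width: 0.212
gripper_force: 39.9
```

```bash
cat > look.py <<'E'
from h import *
from cell import arm
import sys
s,R=st([.6334,.1331,.147])
L=np.array([.6427,.0175,.150]); ex=np.array([.9968,.0797,0]); ey=np.array([-.0797,.9968,0])
def cab(q): w=q-L; return np.stack([w@ex,w@ey,w[...,2]],-1)*1000
yt=cab(s["position"])[1]
print("tcp in lock frame",cab(s["position"]).round(1))
for n in("top","side"):
    d=arm.get_image(n); np.savez(n+"L.npz",**d); q=cab(cloud(d)).reshape(-1,3)
    print(n)
    for y0 in np.arange(yt-90,yt+30,10):
        m=(abs(q[:,1]-y0)<5)&(abs(q[:,0])<20)&(abs(q[:,2])<25)
        if m.sum()>2: print(" y",round(y0-yt),m.sum(),q[m].min(0).round(1),q[m].max(0).round(1))
    u,v=proj(d,L+ey*.05).astype(int); a=cv2.resize(d["pixels"][v-40:v+40,u-50:u+50,::-1],(400,320),interpolation=2)
    im=a if n=="top" else np.hstack([im,a])
cv2.imwrite("pics/"+sys.argv[1]+".png",im)
E
python3 look.py i1
```

```text
t 18.3 p [632.1 134.  146.4] yang 4.55 z [ 0.001  0.002 -1.   ] j [-0.42  0.54  0.19  1.63 -0.12  0.99 -0.11] F [-0.6  0.1 -1.3] w 0.212 g 39.9
units in tool [-0.04  0.05 -0.02]
tcp in lock frame [ -1.3 117.   -3.6]
top
 y -80 19 [-7.8 34.2 -0.7] [-0.3 41.7  7.1]
 y -70 28 [-7.5 42.  -0.8] [ 0.6 51.8  7. ]
 y -60 27 [-7.4 52.8 -1. ] [ 2.3 61.5  8.5]
 y -50 27 [ -7.7  62.4 -24.3] [15.1 71.8  8.2]
 y -40 31 [-7.3 72.1 -4.3] [ 3.6 81.8  6. ]
 y -30 16 [-7.1 82.3 -0.5] [ 1.2 87.9  5.7]
side
 y -80 7 [-9.  38.   0.3] [-2.1 41.4  5.7]
 y -70 13 [-8.3 42.7 -1. ] [-2.3 51.8  6.3]
 y -60 13 [-8.2 52.4 -1.8] [-1.1 59.9  5.2]
 y -50 15 [-7.5 62.4 -1.5] [-1.  71.8  6. ]
 y -40 15 [-8.7 72.4 -1.9] [ 0.7 81.8  6.7]
 y -30 14 [-7.7 82.6 -0.2] [-0.2 91.9  7.2]
 y -20 65 [-13.7  92.3  -9.9] [  7.1 101.9  11.9]
 y -10 111 [-19.8 102.2  -7.3] [ 19.8 111.9  24.7]
 y 0 30 [-15.7 112.1  -9.8] [  9.6 121.   24.4]
 y 10 24 [-11.9 122.1  -9.3] [  8.9 131.1  23.8]
 y 20 5 [-13.1 133.6  -7.1] [  5.9 137.4  11. ]
```

View pics/i1.png

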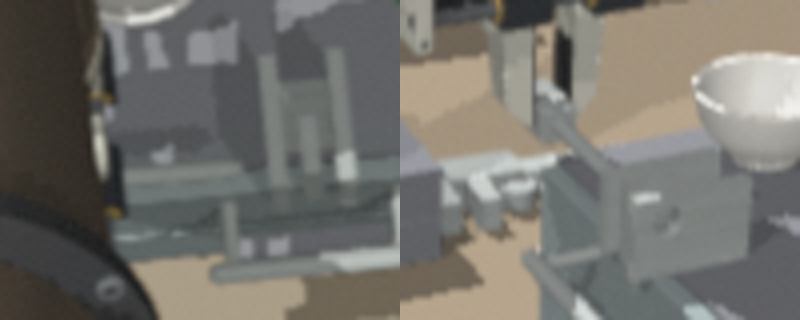

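The side crop shows the pin level and pointing at the left ear, with the near ear's hole at crop (665,218). The shank sits about 2 mm towards -x. Next I measure the hole itself in the same camera.

```bash
cat > hole.py <<'E'
from h import *
L=np.array([.6427,.0175,.150]); E=np.array([[.9968,.0797,0],[-.0797,.9968,0],[0,0,1]])
d=load("sideL.npz"); C=E@(cloud(d)-L).reshape(-1,3).T*1000
v,u=np.mgrid[:480,:640]; K=d["mtx"]
r=E@(np.stack([(u-K[0,2])/K[0,0],(v-K[1,2])/K[1,1],np.ones_like(u)],-1).reshape(-1,3)@d["R"]).T
o=E@(-d["t"]@d["R"]-L)*1000
k=(-20-o[1])/r[1]; X=o[:,None]+k*r
f=(abs(X[0])<11)&(abs(X[2])<11)
print("face y",np.median(C[1][f]))
for t in(1,2,3,5):
    m=f&(C[1]>np.median(C[1][f])+t); print(t,m.sum(),X[:,m].mean(1).round(1),X[:,m].min(1).round(1),X[:,m].max(1).round(1))
g=cv2.cvtColor(d["pixels"],cv2.COLOR_RGB2GRAY).ravel().astype(float); print(np.percentile(g[f],[5,25,50,75,95]))
for x,z,y in sorted(zip(X[2][f],X[0][f],g[f]),reverse=True)[:0]: pass
vv=v.ravel()[f];uu=u.ravel()[f]; print(uu.min(),uu.max(),vv.min(),vv.max())
print(g.reshape(480,640)[vv.min():vv.max()+1,uu.min():uu.max()+1].astype(int))
m=f&(g<np.percentile(g[f],25)); print("dark",X[:,m].mean(1).round(1))
mm=(abs(C[1]+20)<3)&(C[2]>-25)&(C[2]<14)&(C[0]>-25)&(C[0]<50); print("ear x,z ext",C[:,mm].min(1).round(1),C[:,mm].max(1).round(1))
E
python3 hole.py
```

```text
face y -20.426151576845147
1 35 [  0.1 -20.    0.6] [ -7.4 -20.   -9.2] [ 10.7 -20.    8. ]
2 29 [  0.3 -20.    1. ] [ -6.9 -20.   -9.2] [ 10.7 -20.    8. ]
3 23 [ -0.3 -20.    1.7] [ -5.1 -20.   -3.2] [ 10.7 -20.    6.8]
5 19 [ -1.1 -20.    2.6] [ -5.1 -20.   -2.2] [  3.9 -20.    6.8]
[112. 122. 127. 128. 138.]
380 389 216 227
[[166 157 150 133 127 127 126 126 126 128]
 [132 130 130 128 126 124 119 123 128 129]
 [128 128 128 126 122 118 107 112 126 128]
 [129 128 122 124 120 113 106 109 124 125]
 [129 128 121 120 116 114 109 117 127 126]
 [127 122 119 118 116 123 124 129 130 128]
 [124 118 113 112 113 132 140 139 131 127]
 [125 120 114 115 122 138 145 141 130 128]
 [126 126 122 127 131 138 138 129 126 128]
 [130 128 128 130 133 132 128 124 126 126]
 [129 129 128 127 127 127 127 126 127 127]
 [129 128 128 128 128 128 128 127 128 128]]
dark [ -0.5 -20.    3.3]
ear x,z ext [-19.7 -23.  -24.9] [ 46.1 -17.1  13.9]
```

Hole and ear edges give a lock offset of about (-0.5, 0.7) mm, with the shank axis at about (-3, 1.2). So I correct by +2.5 mm in x and slightly down, then advance.

Call:
carry_out(
  commands=[
    [0, 0, 0.1, 0.015, 0, 0, 0],
    [0, 0, 0, 0, 0, 0, 0],
    [0, -0.25, 0, 0, 0, 0, 0],
    [0, -0.25, 0, 0, 0, 0, 0],
    [0, -0.2, 0, 0, 0, 0, 0],
    [0, -0.1, 0, 0, 0, 0, 0],
    [0, 0, 0, 0, 0, 0, 0],
  ],
)

```text
clock: 19.1
position: [0.6366, 0.1136, 0.1462]
ee_rot: [2.132, 2.307, 0.004]
force: [-0.2, -0.1, -1.3]
width: 0.217
gripper_force: 39.9
```

```bash
python3 look.py i2
```

```text
t 19.1 p [636.6 113.6 146.2] yang 4.51 z [ 0.002  0.001 -1.   ] j [-0.39  0.54  0.2   1.62 -0.12  0.99 -0.07] F [-0.2 -0.1 -1.3] w 0.217 g 39.9
units in tool [ 0.79 -0.07 -0.03]
tcp in lock frame [ 1.6 96.2 -3.8]
top
 y -90 39 [-15.    1.3 -24.6] [18.8 10.7 17.8]
 y -80 111 [-19.   12.2 -22. ] [19.5 21.2 19.6]
 y -70 26 [-5.3 22.3 -4.7] [ 3.6 30.8  7. ]
 y -60 25 [-4.4 31.9 -2.3] [ 3.  40.2  6. ]
 y -50 30 [-4.1 41.4 -4.1] [ 5.6 51.2  8.3]
 y -40 27 [-4.7 51.5 -1.9] [ 3.8 61.2  6.1]
 y -30 13 [-4.2 62.  -0.3] [ 4.3 66.2  5.9]
side
 y -90 75 [-19.7   1.3 -24.7] [18.  11.2 16.7]
 y -80 89 [-19.5  11.3 -24.9] [19.7 20.2 16.3]
 y -60 3 [-3.2 39.3  3.9] [ 2.9 40.9  4.6]
 y -50 15 [-5.  41.8  0.1] [ 2.9 51.2  5.8]
 y -40 13 [-5.1 51.4 -1.9] [ 3.4 60.   6.2]
 y -30 12 [-4.7 62.5 -0.6] [ 6.2 70.6  5.9]
 y -20 69 [-10.1  71.7 -10. ] [10.6 81.2 11.2]
 y -10 117 [-20.   82.1  -6.8] [19.9 91.2 24.9]
 y 0 30 [ -9.9  91.3 -10.2] [ 16.9 101.1  24.8]
 y 10 21 [-10.4 101.5  -6. ] [ 12.5 110.2  21.3]
```

Shank centred and the tip is in the first ear with no contact force. I continue.

Call:
carry_out(
  commands=[
    [0, -0.2, 0, 0, 0, 0, 0],
    [0, -0.2, 0, 0, 0, 0, 0],
    [0, -0.2, 0, 0, 0, 0, 0],
    [0, -0.2, 0, 0, 0, 0, 0],
  ],
)

```text
clock: 19.6
position: [0.6381, 0.0939, 0.1462]
ee_rot: [2.131, 2.308, 0.004]
force: [0.5, -0.9, -0.5]
width: 0.213
gripper_force: 39.9
```

```bash
python3 -c "
from h import *
st([.6392,.0579,.1464])"
```

```text
t 19.6 p [638.1  93.9 146.2] yang 4.56 z [ 0.002  0.001 -1.   ] j [-0.36  0.54  0.2   1.63 -0.12  0.98 -0.04] F [ 0.5 -0.9 -0.5] w 0.213 g 39.9
units in tool [-1.44 -0.07 -0.01]
```

Call:
carry_out(
  commands=[
    [0, -0.2, 0, 0, 0, 0, 0],
    [0, -0.2, 0, 0, 0, 0, 0],
    [0, -0.2, 0, 0, 0, 0, 0],
    [0, -0.2, 0, 0, 0, 0, 0],
  ],
)

```text
clock: 20.0
position: [0.6397, 0.0742, 0.1461]
ee_rot: [2.131, 2.308, 0.004]
force: [-0.5, -0.2, -1.1]
width: 0.212
gripper_force: 39.9
```

Call:
carry_out(
  commands=[
    [0, -0.2, 0, 0, 0, 0, 0],
    [0, -0.2, 0, 0, 0, 0, 0],
    [0, -0.1, 0, 0, 0, 0, 0],
  ],
)

```text
clock: 20.3
position: [0.6408, 0.0613, 0.1461]
ee_rot: [2.131, 2.307, 0.004]
force: [-0.6, -0.1, -0.8]
width: 0.219
gripper_force: 39.9
```

```bash
python3 -c "
from h import *
st([.6392,.0579,.1464])"
```

```text
t 20.3 p [640.8  61.3 146.1] yang 4.54 z [ 0.002  0.001 -1.   ] j [-0.31  0.54  0.2   1.63 -0.12  0.98  0.01] F [-0.6 -0.1 -0.8] w 0.219 g 39.9
units in tool [-0.13 -0.07 -0.01]
```

Now small steps until the grip meets the outer ear.

Call:
carry_out(
  commands=[
    [0, -0.08, 0, 0, 0, 0, 0],
    [0, -0.06, 0, 0, 0, 0, 0],
  ],
)

```text
clock: 20.5
position: [0.641, 0.0586, 0.1461]
ee_rot: [2.131, 2.308, 0.004]
force: [0.5, -0.3, -1.1]
width: 0.215
gripper_force: 39.9
```

Call:
carry_out(
  commands=[
    [0, -0.05, 0, 0, 0, 0, 0],
    [0, -0.05, 0, 0, 0, 0, 0],
  ],
)

```text
clock: 20.7
position: [0.6412, 0.0563, 0.1461]
ee_rot: [2.13, 2.309, 0.004]
force: [-0.5, 0.3, -1.3]
width: 0.211
gripper_force: 39.9
```

Call:
carry_out(
  commands=[
    [0, -0.05, 0, 0, 0, 0, 0],
    [0, -0.05, 0, 0, 0, 0, 0],
  ],
)

```text
clock: 20.9
position: [0.6412, 0.0556, 0.1461]
ee_rot: [-2.128, -2.309, -0.006]
force: [-0.4, 8.3, -0.4]
width: 0.213
gripper_force: 39.9
```

```bash
python3 look.py i3
```

```text
t 20.9 p [641.2  55.6 146.1] yang 4.66 z [ 0.002  0.004 -1.   ] j [-0.3   0.54  0.2   1.63 -0.13  0.98  0.02] F [-0.4  8.3 -0.4] w 0.213 g 39.9
units in tool [ 3.12 -0.06 -0.02]
tcp in lock frame [ 1.5 38.1 -3.9]
top
 y -80 20 [ -4.4 -45.7  -3.5] [  4.4 -37.6   4.3]
 y -70 27 [ -4.9 -36.6  -1.5] [  4.4 -28.1   5.5]
 y -60 29 [-15.  -26.9  -0.7] [ 19.7 -19.2  15.4]
side
 y -80 24 [ -4.4 -46.2  -3.4] [  3.3 -37.4   6. ]
 y -70 17 [ -5.7 -34.9  -1.1] [  2.4 -26.9   5.1]
 y -60 295 [-19.5 -26.6 -25. ] [ 19.7 -17.   16.6]
 y -50 40 [-18.5 -16.5 -19.6] [18.9 -7.  17.3]
 y -40 91 [-15.5  -6.7 -24.8] [14.2  3.  16.9]
 y -30 99 [-19.3   3.1 -24.2] [19.8 12.9 16.9]
 y -20 58 [-19.   13.1 -24.1] [19.2 22.6 16.3]
 y -10 94 [-19.9  24.9  -0.9] [20.  33.1 24.9]
 y 0 33 [-9.2 33.6 -8.6] [12.2 42.9 24.4]
 y 10 21 [-9.4 43.2 -9. ] [12.7 52.2 24.8]
```

View pics/i3.png

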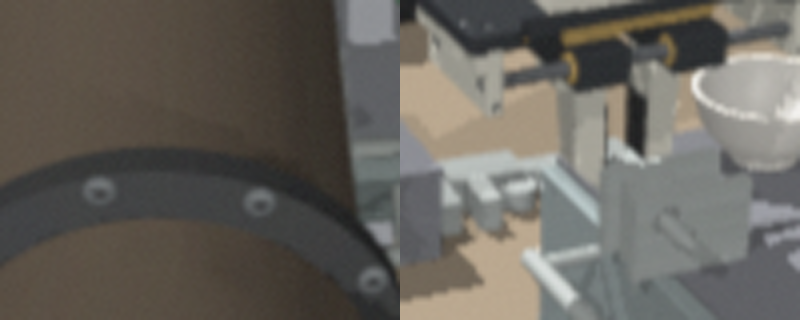

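The tip shows at crop (720,262), 46 mm past the lock's centre, as it should be when home, with 8 N of contact. I release and rise.

Call:
carry_out(
  commands=[
    [0.25, 0, 0, 0, 0, 0, 0],
    [0.45, 0, 0, 0, 0, 0, 0],
    [0.45, 0, 0, 0, 0, 0, 0],
    [0.45, 0, 0, -0.5, 0, 0, 0],
    [0.45, 0, 0, -1, 0, 0, 0],
    [0.45, 0, 0, -1, 0, 0, 0],
    [0.45, 0, 0, -1, 0, 0, 0],
    [0.45, 0, 0, -1, 0, 0, 0],
  ],
)

```text
clock: 21.8
position: [0.6412, 0.0532, 0.2608]
ee_rot: [2.131, 2.307, 0.005]
force: [-0.6, -0.0, -0.1]
width: 0.451
gripper_force: 0.0
```

Call:
carry_out(
  commands=[
    [0.45, 1, -1, -1, 0, 0, 0],
    [0.45, 1, -1, -1, 0, 0, 0],
    [0.45, 1, -1, 0, 0, 0, 0],
    [0.45, 1, -1, 0, 0, 0, 0],
    [0.45, 1, -1, 0, 0, 0, 0],
    [0.45, 1, -1, 0, 0, 0, 0],
    [0.45, 1, 0, 0, 0, 0, 0],
    [0.45, 0, 0, 0, 0, 0, 0],
  ],
)

```text
clock: 22.6
position: [0.4763, 0.2196, 0.3097]
ee_rot: [-2.124, -2.314, -0.008]
force: [0.4, -0.4, 0.2]
width: 0.447
gripper_force: 0.0
```

```bash
python3 - <<'E'
from h import *
from cell import arm
L=np.array([.6427,.0175,.150]); E=np.array([[.9968,.0797,0],[-.0797,.9968,0],[0,0,1]])
st()
for n in("top","side"):
    d=arm.get_image(n); q=(E@(cloud(d)-L).reshape(-1,3).T).T*1000
    for y0 in(-50,-45,-40,-35,-30,25,35,45,55,60,65):
        m=(abs(q[:,1]-y0)<2.5)&(abs(q[:,0])<17)&(abs(q[:,2])<22)
        if m.sum()>1: print(n,y0,m.sum(),q[m].min(0).round(1),q[m].max(0).round(1))
E
```

```text
t 22.6 p [476.3 219.6 309.7] yang 4.88 z [ 0.003  0.004 -1.   ] j [-0.64  0.2   0.13  1.7  -0.03  1.24 -0.42] F [ 0.4 -0.4  0.2] w 0.447 g 0.0
top -45 3 [ -2.4 -43.8   6.4] [  1.7 -43.4   7. ]
top -40 11 [ -4.1 -41.9   4. ] [  1.8 -37.6   9.6]
top -35 12 [ -4.6 -36.6   3.7] [  4.8 -33.7  12.3]
top -30 15 [ -5.1 -32.4   3.6] [  3.1 -28.   10.6]
top 25 31 [-11.   22.7  -4.3] [ 8.8 27.3 10.5]
top 35 33 [-10.4  32.5  -7.4] [ 8.3 37.4 10.1]
top 45 34 [-10.2  42.5 -14.3] [ 9.  47.3  7.7]
top 55 33 [-10.9  52.7 -15.8] [ 8.8 57.5  7.3]
top 60 26 [-10.4  57.7 -14.4] [ 8.8 61.7  7.7]
side -45 8 [ -4.1 -46.5   2.8] [  1.3 -42.7   8.7]
side -40 13 [ -5.1 -42.2   2.9] [  2.9 -38.   10.8]
side -35 6 [ -4.1 -36.1   3.4] [ -0.1 -32.6   9.3]
side -30 5 [ -4.9 -32.1   4.4] [  2.2 -30.1   9.1]
side 35 12 [-10.7  33.6 -10.8] [ 7.2 37.3  7.7]
side 45 11 [-10.7  42.6 -13.6] [ 6.9 46.6  7. ]
side 55 17 [-10.6  52.5 -14.1] [ 6.2 57.3  6.4]
side 60 4 [-10.8  57.8 -16.3] [-5.6 59.2  3.5]
```

The pin sits home: grip from 20 to 61 mm, tip at about -46 mm, tilt about 0.1 rad. I hand in.

```bash
python3 -c "
from cell import arm
print(arm.sign_off())"
```

```text
the job is handed in; nothing more can be done
None
```

The drawer is shut and the long thin pin is through all three eyelets with its grip home against the left ear, let go at 22.6 s on the robot's clock; the job is handed in, but no verdict came back.

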